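# Clear a jammed badge and hold the forming block over the press's guide posts

## Task

A badge has jammed on the open lower die of the badge press: take it off and lay it in the red reject tray, without dropping or throwing it. Then pick up the aluminium forming block by its steel spigot, carry it over the things in between without bumping them, and stop with it hovering about a finger's width above the tips of the two brass guide posts, level, each bore centred over its post (either way round) and not touching the press, so that I can oil the posts. Finish while holding it there, do not lower it on or let go, and leave everything else on the table where it is.

Things in the scene. Friction and masses are not known exactly. Their poses are not given: they have to be found in the camera images.
- press: Hand-lever badge press, fixed. Origin: on the bench under the centre of its open die station, z up, +x along its aluminium base plate (x -100 to 320 mm, y +-75, 12 mm thick, rails to 22 mm) towards the lever frame. Blue shoe 170 (x) x 100 (y) mm, top at 32 mm height, carries the lower die and two guide posts.
- die_top (a point): Centre of the flat top of the dark steel lower die, 70 (press x) x 44 (press y) mm, 56 mm above the bench, standing 24 mm proud of the blue shoe.
- post_a (a point): Tip of the brass guide post at x = -60 mm, y 0 of the press: upright, 14 mm thick, nose tapered to 6 mm, tip 92 mm above the bench; axes as the press's.
- post_b (a point): Tip of the guide post at x = +60 mm of the press (the one nearer the lever frame), like post_a, 92 mm above the bench. Beyond it the lever frame (columns, head, lever leaning away) fills x = 155 to 400 mm, y +-75 mm of the press, up to 415 mm high: keep clear.
- badge: The jammed badge, rigid rectangular plate 80 (its x) x 54 (its y) x 7 mm, black back, blue, white and red printed face with a yellow disc, about 30 g. Lies loose on top of the lower die (underside 56 mm above the bench), roughly in line with it, overhanging it by about 5 mm; 24 mm free below that. Origin: centre of its underside, z up.
- tray: Red plastic reject tray, fixed, empty: 160 (x) x 180 (y) mm outside, 26 mm high, walls and floor 4 mm thick. Origin: centre of its underside on the bench, z up. It and the carton trade places.
- block: Forming block, aluminium, 156 (its x) x 62 (its y) x 20 mm, 0.45 to 0.7 kg, lying flat on the bench. On its top, centred, a steel spigot 30 (x) x 24 (y) mm, from 20 to 60 mm above its underside, the place to grip; centre of mass on its axis. Two upright 17 mm through bores with brass rims at x = -60 and +60 mm, y 0. Origin: centre of its underside, z up.
- spigot (a point): Point inside the spigot, on its axis, 44 mm above the block's underside: grip it here across the 24 mm (block y). Axes as the block's.
- bore_a (a point): Lower mouth of the bore at x = -60 mm of the block, in the plane of its underside.
- bore_b (a point): Lower mouth of the bore at x = +60 mm of the block, in the plane of its underside.
- carton: Open cardboard carton of black back plates, fixed, 150 (x) x 208 (y) mm, 85 mm high, an obstacle in the middle of the bench. Origin: centre of its underside.
- spare_badge_1: Finished badge like the jammed one lying on the bench; leave alone. Origin: centre of its underside.
- spare_badge_2: Another finished badge lying on the bench; leave alone. Origin: centre of its underside.
- card_stack: Stack of printed cards, 84 x 58 x 24 mm; leave alone. Origin: centre of its underside.
- mug: White mug, 76 mm wide, 90 mm high; leave alone. Origin: centre of its underside.
- screwdriver: Screwdriver with orange handle, 180 mm long, lying along its x; leave alone.
- oil_bottle: Small white oil bottle with a spout, 40 mm wide, 112 mm high; leave alone. Origin: centre of its underside.
- tape_roll: Yellow roll of tape lying flat, 90 mm wide, 24 mm high; leave alone. Origin: centre of its underside.
- wrench: Small steel wrench, 140 mm long, lying along its x; leave alone.
Mind the look-alikes: they are no part of the job. Leave any brown or purple look-alike of the badge alone.

How it is judged:
On the way, in this order (a step that is already met when the one before it is completed fails the run):
1. the jammed badge has been laid in the red tray and let go (x of badge in the frame of tray between -0.072 and 0.072 m and y of badge in the frame of tray between -0.082 and 0.082 m and z of badge in the frame of tray below 0.02 m and contact force between badge and the fingers below 0.1 N and linear speed of badge below 0.05 m/s), for 0.2 s.
2. the forming block is lifted off the bench in the gripper (height (world z) of block above 0.05 m and contact force between block and the fingers above 1 N), for 0.2 s.
At the end, for the whole second after the job is handed in: The gripper holds the forming block still (under 20 mm/s, tilt under 0.09 rad): each bore's centre within 6 mm sideways of a different guide post's axis and its lower mouth 4 to 25 mm above the post's tip, no contact between block and press; the jammed badge lies in the red tray, let go (((horizontal distance between bore_a and post_a below 0.006 m and horizontal distance between bore_b and post_b below 0.006 m) or (horizontal distance between bore_a and post_b below 0.006 m and horizontal distance between bore_b and post_a below 0.006 m)) and z of bore_a in the frame of press between 0.096 and 0.117 m and z of bore_b in the frame of press between 0.096 and 0.117 m and angle between block's own z axis and vertical below 0.09 rad and linear speed of block below 0.02 m/s and angular speed of block below 0.15 rad/s and contact force between block and the fingers above 1 N and contact force between block and press below 0.1 N and x of badge in the frame of tray between -0.072 and 0.072 m and y of badge in the frame of tray between -0.082 and 0.082 m and z of badge in the frame of tray below 0.02 m and contact force between badge and the fingers below 0.1 N); the arm keeps its last pose, push and grip.
It fails at once if the forming block bumps the press, the carton or the tray (over 3 N) (contact force between block and press above 3 N or contact force between block and carton above 3 N or contact force between block and tray above 3 N).
It fails at once if the jammed badge is dropped or thrown (over 0.9 m/s out of the fingers) (linear speed of badge above 0.9 m/s and contact force between badge and the fingers below 0.02 N).
It fails at once if a bystander is moved more than 25 mm (distance of any of spare_badge_1, spare_badge_2, card_stack, mug, screwdriver, oil_bottle, tape_roll, wrench from where it was at the start of the episode above 0.025 m).
It also fails if it takes over 72 s, if anything falls off the work surface, if the arm or the gripper's body presses on something with over 40 N, if the wrist force passes 120 N, or if a joint passes its speed limit or range.

## Robot

A 7-joint arm with a two-finger parallel gripper is mounted at the origin on the work surface. World frame = base frame: x ahead of the robot, y to its left, z up, the work surface at z = 0. Lengths are in m, angles in rad, forces in N, time in s.
With the tool pointing down it reaches from about 0.4 to 0.85 m from the base axis. Payload 10.4 kg.
Tool frame: the origin (TCP) lies between the finger pads; the fingertips stand 14 mm ahead of it and the grasp point (between the pads) lies 5 mm behind it; z points along the fingers, y is the direction in which the jaws open and shut (so a half turn about z gives the same grasp; the last joint's range is limited). The gripper opens to 87 mm and grips with 3 to 60 N. Pads are 19 mm wide; open, the fingers measure 117 mm over their backs; the gripper's body (75 mm by 190 mm) begins 51 mm behind the grasp point.
Start: joints at [1.183, 0.332, -0.065, 1.46, 0.022, 1.35, -0.088], TCP at [0.223, -0.584, 0.237] pointing down, gripper open.
Joint ranges: [-2.6, 2.6], [-0.5, 2.12], [-1.47, 1.34], [0.16, 2.42], [-1.27, 4.41], [0.06, 2.06], [-2.6, 2.6]. Speed limits (rad/s): [2.22, 2.22, 2.79, 2.79, 3.14, 3.14, 3.14].

## Interface

Orientations are given as a unit quaternion [x, y, z, w].
In Python, from bench import readout, camera, calibration, order gives the robot as it stands.
- The arm moves only by the tool apply_moves, never from a script. Its argument "deltas" is a list of rows, each an object with "translation": the shift along the world's x, y, z in m, a list of three; "turn": the turn, a rotation vector about the world's x, y, z in rad, a list of three; "hand": the finger opening in m, from 0 to 0.087. A call has 1 to 5 rows; each row shifts and turns the pose as measured when the row begins; what a row does not reach is not made up. A row lasts 1/10 s, in which the tool goes at most 50 mm and 8.59 degrees, less where a joint would pass 70% of its speed; a pose out of reach is approached as far as the arm can. A call with a gripper value outside its range is refused whole. The fingers move at their own pace and stop on an object; "newtons" is the grip in N (left out, the last holds). Time passes only in rows, so rows that do not move let the fingers close. It gives the time, the measured TCP pose, the force and the opening at its end, in the units of the state.
- readout.read_state(): the state, without advancing time (a new reading comes with each control period).
- camera(name): name is "side" or "top"; returns the picture (420x560x3 uint8, red, green, blue); there is no depth.
- calibration(name): a dict with "fx", "fy", "cx", "cy" (pixels), "D" ([k1, k2, p1, p2, k3] as OpenCV has them; the pictures are not rectified), "extrinsics" (4x4, takes a point from world to camera coordinates). Camera axes: x right, y down, z forward; pixel columns grow to the right and rows downward; lengths in m; the calibration is good to about 2 mm. A picture is of the moment at which its call begins. calibration takes no time and is no camera call.
- order.close_job(): hands the job in, once; it reports no verdict.
The state is a dict: "time": time; "joint_positions": joint angles; "joint_vel": joint speeds; "joint_torque": joint torques, N m; "ee_pos": TCP position; "eef_rot": TCP orientation; "ft_force": force on the tool from outside, world axes, zero at the start; "torque": the same for the moment, N m; "width": finger opening in m.
Only numpy, scipy, OpenCV 4.12 (cv2) and the standard library are available. Lean on these libraries where they do the work, as an engineer would, in place of code of your own. Each camera call takes 0.05 s, during which the arm holds its last target. There are 200 camera calls.

## Working session

There is one attempt and no reset: what is moved stays moved. The work goes in short steps, Python scripts to look and compute and a tool call to move; the robot and the scene stay as the last step left them, time stands still between calls to the robot, and variables do not carry over. Pictures are saved under pics/ and viewed, about 8 in all and at most 12, crops included, and the job is handed in when it is done.

Besides the shell and the picture viewer there is one more tool, called after "Request:" as name(argument=value, ...), one argument or row to a line, values as JSON. apply_moves: Moves the arm, as the interface text tells. Its arguments: {"type":"object","properties":{"deltas":{"type":"array","items":{"type":"object","properties":{"translation":{"type":"array","items":{"type":"number"}},"turn":{"type":"array","items":{"type":"number"}},"hand":{"type":"number"}}}},"newtons":{"type":"number"}},"required":["deltas"]}

```bash
ls; mkdir -p pics
python3 - <<'E'
from bench import readout, camera, calibration
import cv2, numpy as np
s=readout.read_state()
for k in ("time","ee_pos","eef_rot","ft_force","width"): print(k,s[k])
for n in ("side","top"):
    im=camera(n); cv2.imwrite(f"pics/{n}0.png",im[:,:,::-1])
    c=calibration(n); print(n,c["fx"],c["fy"],c["cx"],c["cy"],c["D"]); print(np.round(c["extrinsics"],4))
E
```

```text
pics
time 0.0
ee_pos [ 0.22281489 -0.58353123  0.23574785]
eef_rot [ 9.83410407e-01  1.81393047e-01 -1.76217894e-04 -7.09060930e-04]
ft_force [ 0.42191409 -0.24857668  0.75359162]
width 0.08692426673598691
side 439.2397250145004 439.2397250145004 281.67522866333786 207.9998870381677 [-0.01075082  0.          0.          0.          0.        ]
[[ 0.9988 -0.0485  0.0116 -0.5146]
 [-0.0172 -0.5551 -0.8316  0.0643]
 [ 0.0468  0.8304 -0.5552  1.5956]
 [ 0.      0.      0.      1.    ]]
top 412.50291479705794 412.50291479705794 279.39915428285326 207.22236483758067 [-0.01161576  0.          0.          0.          0.        ]
[[-0.0028 -1.      0.0027 -0.0387]
 [-0.9788  0.0022 -0.2046  0.5253]
 [ 0.2046 -0.0032 -0.9788  1.2021]
 [ 0.      0.      0.      1.    ]]
```

View pics/top0.png

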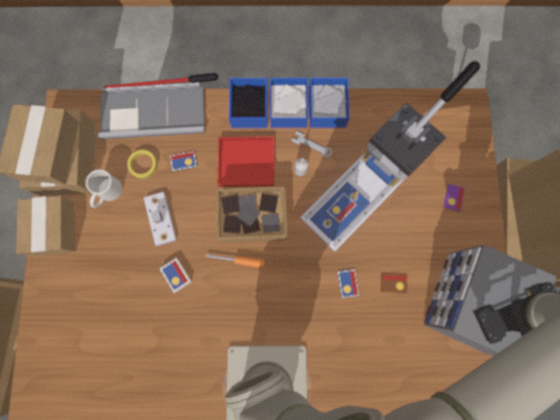

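View pics/side0.png

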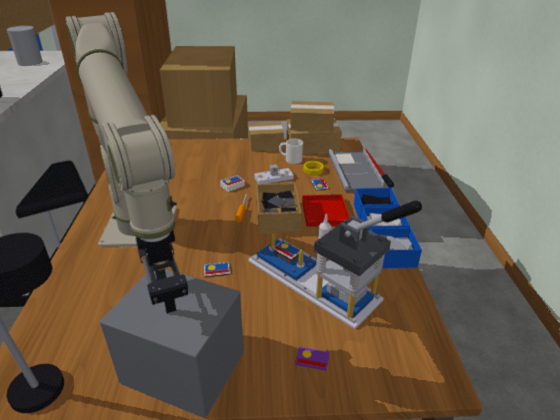

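```bash
cat > h.py <<'E'
import cv2, numpy as np
from bench import calibration
from scipy.optimize import least_squares
def crop(im,x,y,w,h,s):
    t=cv2.resize(im[y:y+h,x:x+w],None,fx=s,fy=s,interpolation=cv2.INTER_CUBIC)
    for i in range(0,w,10): cv2.putText(t,str(x+i),(i*s,8),0,.3,(0,255,255),1); cv2.line(t,(i*s,9),(i*s,14),(0,255,255),1)
    for i in range(0,h,10): cv2.putText(t,str(y+i),(0,i*s+4),0,.3,(0,255,255),1); cv2.line(t,(20,i*s),(25,i*s),(0,255,255),1)
    return t
def cal(n):
    c=calibration(n); return np.array([[c["fx"],0,c["cx"]],[0,c["fy"],c["cy"]],[0,0,1]]),np.array(c["D"]),np.array(c["extrinsics"])
def proj(n,P):
    K,D,T=cal(n); return cv2.projectPoints(np.float64(P).reshape(-1,1,3),cv2.Rodrigues(T[:3,:3])[0],T[:3,3],K,D)[0].reshape(-1,2)
def onplane(n,uv,z):
    K,D,T=cal(n); p=cv2.undistortPoints(np.float64(uv).reshape(-1,1,2),K,D).reshape(-1,2)
    d=np.c_[p,np.ones(len(p))]@T[:3,:3]; c=-T[:3,:3].T@T[:3,3]
    return c+d*((z-c[2])/d[:,2])[:,None]
def tri(uvt,uvs):
    r=least_squares(lambda X:np.r_[proj("top",X)[0]-uvt,proj("side",X)[0]-uvs],onplane("top",[uvt],.05)[0])
    return r.x,np.round(r.fun,2)
E
python3 - <<'E'
from h import *
t=cv2.imread("pics/top0.png");s=cv2.imread("pics/side0.png")
cv2.imwrite("pics/m1.png",np.vstack([np.hstack([crop(t,305,180,80,60,5),crop(t,120,188,80,60,5)]),np.hstack([crop(s,250,225,80,60,5),crop(s,235,145,80,60,5)])]))
E
```

```text
(no output)
```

View pics/m1.png

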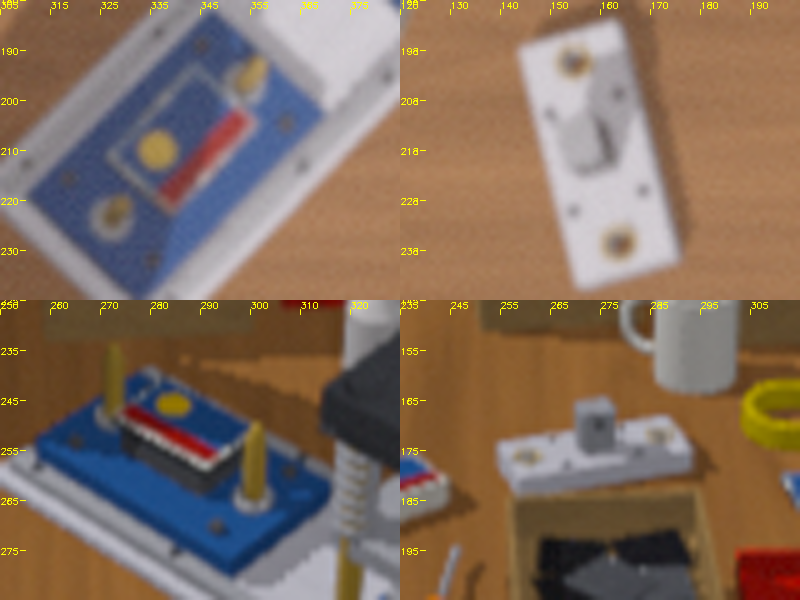

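Run:
```python
from h import *
T=lambda a:[(x/5+305,y/5+180) for x,y in a]
for n,a,b in [("post_a",(329.3,220),(272.6,234)),("post_b",(356.8,192),(301.4,249.4)),("bore1",(154.8,200.4),(287,172)),("bore2",(164,236.4),(260.4,176.2)),("ringA",(327.2,223.4),(271.8,248.5)),("ringB",(354.2,197),(300.6,265)),
 ("spig",(156.6,215.2),(274.2,165.3)),
 ("bd0",(344,193),(280,239)),("bd1",(356.6,204.4),(300.6,251.6)),("bd2",(339.4,222.6),(293,257.4)),("bd3",(326.6,211),(274,247))]:
    print(n,*[np.round(v,4) for v in tri(np.array(a),np.array(b))])
def fit(obs):
    # obs: list view, model pt, pixel ; params x,y,z,yaw
    def f(p):
        c,s=np.cos(p[3]),np.sin(p[3]); R=np.array([[c,-s,0],[s,c,0],[0,0,1]])
        return np.concatenate([proj(v,R@np.array(m)+p[:3])[0]-u for v,m,u in obs])
    return f
press=[("top",(-.06,0,.092),(329.3,220)),("side",(-.06,0,.092),(272.6,234)),("top",(.06,0,.092),(356.8,192)),("side",(.06,0,.092),(301.4,249.4)),
 ("top",(-.06,0,.032),(327.2,223.4)),("top",(.06,0,.032),(354.2,197)),("side",(-.06,0,.032),(271.8,248.5)),("side",(.06,0,.032),(300.6,265))]
r=least_squares(fit(press),[.5,-.2,0,-.8]);print("press",np.round(r.x,4),np.round(r.fun,1))
B=[(.04,.027,.007),(.04,-.027,.007),(-.04,-.027,.007),(-.04,.027,.007)]
bd=[("top",b,u) for b,u in zip(B,[(344,193),(356.6,204.4),(339.4,222.6),(326.6,211)])]
bs=[("side",b,u) for b,u in zip(B,[(280,239),(300.6,251.6),(293,257.4),(274,247)])]
for k in range(4):
    # try correspondences via yaw
    pass
r=least_squares(fit(bd+bs),[.45,-.17,.056,-.8]);print("badge",np.round(r.x,4),np.round(r.fun,1),r.cost)
bl=[("top",(.06,0,.02),(154.8,200.4)),("top",(-.06,0,.02),(164,236.4)),("side",(.06,0,.02),(287,172)),("side",(-.06,0,.02),(260.4,176.2))]
bl+=[("top",m,u) for m,u in zip([(.078,.031,.02),(.078,-.031,.02),(-.078,-.031,.02),(-.078,.031,.02)],[(144,197.6),(163.4,191.6),(176.4,240.4),(156,246)])]
r=least_squares(fit(bl),[.45,.3,0,-.2]);print("block",np.round(r.x,4),np.round(r.fun,1),r.cost)
# tray, carton
tt=onplane("top",[(220,138),(274,138),(275,186),(219,186)],.026);print("tray rim",np.round(tt,3),tt.mean(0))
tt=onplane("top",[(218,189),(286,187),(287,238),(218,239)],.085);print("carton",np.round(tt,3),tt.mean(0))
print("bottle",onplane("top",[(302,165)],.1),"wrench",onplane("top",[(311,145)],0),"tape",onplane("top",[(142,163)],.02),"badge sp", onplane("top",[(183,161)],0),"scr",onplane("top",[(236,261)],0.02))
```

```text
post_a [ 0.4774 -0.1864  0.0916] [ 0.04  0.44  0.48 -0.1 ]
post_b [ 0.5621 -0.2702  0.0937] [ 0.01  0.19  0.19 -0.05]
bore1 [0.5554 0.3518 0.0186] [ 0.    0.03  0.04 -0.01]
bore2 [0.4407 0.3162 0.0199] [ 0.01  0.16  0.22 -0.04]
ringA [ 0.476  -0.1871  0.0328] [ 0.08  0.8   0.85 -0.17]
ringB [ 0.5613 -0.2733  0.0334] [ 0.01  0.1   0.1  -0.02]
spig [0.4992 0.3298 0.0641] [ 0.01  0.07  0.09 -0.02]
bd0 [ 0.5275 -0.2301  0.1124] [ 0.74  9.22  9.62 -2.26]
bd1 [ 0.5436 -0.2701  0.0803] [-0.4  -5.14 -5.15  1.23]
bd2 [ 0.5117 -0.2254  0.0171] [-0.78 -8.84 -8.99  1.94]
bd3 [ 0.4989 -0.186   0.042 ] [ 0.48  5.34  5.61 -1.19]
press [ 0.5193 -0.2292  0.0009 -0.7829] [ 0.3  0.6  0.3 -0.3  0.4  0.4  0.1  0.4  0.   0.6 -0.6 -0.   1.1 -0.2
  0.2 -0.3]
badge [ 0.5212 -0.2272  0.0549 -0.2778] [ -8.2   0.2  -3.6  -6.6   7.3   0.2   2.7   7.   21.2   6.6  -2.7   4.5
 -20.   -5.2   3.   -5.1] 608.8767247260496
block [0.4972 0.3324 0.001  0.2978] [ 0.4  0.1  0.4  0.4 -0.1 -0.3  0.  -0.1  0.2  0.4 -0.   0.8 -0.8 -1.
  0.  -0.7] 1.7642401725907946
tray rim [[ 0.76   0.151  0.026]
 [ 0.76  -0.023  0.026]
 [ 0.599 -0.026  0.026]
 [ 0.6    0.15   0.026]] [0.67971909 0.06287201 0.026     ]
carton [[ 0.575  0.144  0.085]
 [ 0.581 -0.06   0.085]
 [ 0.427 -0.062  0.085]
 [ 0.424  0.14   0.085]] [0.50170373 0.04053762 0.085     ]
bottle [[ 0.64482867 -0.1079436   0.1       ]] wrench [[ 0.74521568 -0.14457842  0.        ]] tape [[0.67811972 0.39981473 0.02      ]] badge sp [[0.69106561 0.27343034 0.        ]] scr [[0.36519991 0.09266271 0.02      ]]
```

Run:
```python
from h import *
from bench import readout
U=[(344,193),(356.6,204.4),(339.4,222.6),(326.6,211)];S=[(300.6,251.6),(293,257.4),(274,247),(280,239)]
for a,b in zip(U,S): print(*[np.round(v,4) for v in tri(np.array(a),np.array(b))])
B=[(.04,.027,.007),(.04,-.027,.007),(-.04,-.027,.007),(-.04,.027,.007)]
def f(p):
    c,s=np.cos(p[3]),np.sin(p[3]); R=np.array([[c,-s,0],[s,c,0],[0,0,1]])
    return np.concatenate([proj(v,R@np.array(m)+p[:3])[0]-u for v,o in (("top",U),("side",S)) for m,u in zip(B,o)])
r=least_squares(f,[.52,-.23,.056,-.8]);print("badge",np.round(r.x,4),np.round(r.fun,1),r.cost)
from scipy.spatial.transform import Rotation as R
s=readout.read_state();print(np.round(R.from_quat(s["eef_rot"]).as_matrix(),3))
```

```text
[ 0.5657 -0.2378  0.0589] [ 0.06  0.82  0.83 -0.21]
[ 0.5338 -0.2736  0.0646] [-0.07 -0.8  -0.8   0.19]
[ 0.4774 -0.2197  0.0641] [-0.05 -0.58 -0.61  0.12]
[ 0.5055 -0.1821  0.0684] [ 0.14  1.56  1.66 -0.36]
badge [ 0.5207 -0.2282  0.0567 -0.7378] [-0.6 -0.4  0.4 -0.2  0.5  0.9 -0.3  0.7  1.7 -1.9 -1.3  0.7 -2.   0.6
  2.8  0.6] 11.719082630344285
[[ 0.934  0.357 -0.   ]
 [ 0.357 -0.934  0.001]
 [-0.    -0.001 -1.   ]]
```

Request:
apply_moves(
  deltas=[
    {"translation": [0, 0, 0.045], "turn": [0, 0, 0.14], "hand": 0.087},
    {"translation": [0, 0.02, 0.04], "turn": [0, 0, 0.14], "hand": 0.087},
    {"translation": [0.02, 0.042, 0], "turn": [0, 0, 0.14], "hand": 0.087},
    {"translation": [0.02, 0.042, 0], "turn": [0, 0, 0.14], "hand": 0.087},
    {"translation": [0.02, 0.042, 0], "turn": [0, 0, 0.14], "hand": 0.087},
  ],
  newtons=15,
)

```text
time: 0.6
ee_pos: [0.2788, -0.4363, 0.3191]
eef_rot: [0.858, 0.513, -0.004, -0.003]
ft_force: [1.7, -1.2, 0.5]
width: 0.0869
```

Request:
apply_moves(
  deltas=[
    {"translation": [0.022, 0.04, 0], "turn": [0, 0, 0.14], "hand": 0.087},
    {"translation": [0.024, 0.04, 0], "turn": [0, 0, 0.14], "hand": 0.087},
    {"translation": [0.027, 0.038, 0], "turn": [0, 0, 0.14], "hand": 0.087},
    {"translation": [0.027, 0.035, 0], "turn": [0, 0, 0.14], "hand": 0.087},
    {"translation": [0.03, 0.015, 0], "turn": [0, 0, 0.14], "hand": 0.087},
  ],
)

```text
time: 1.1
ee_pos: [0.411, -0.2574, 0.3193]
eef_rot: [0.618, 0.786, -0.006, -0.001]
ft_force: [0.9, -1.6, 0.0]
width: 0.087
```

Request:
apply_moves(
  deltas=[
    {"translation": [0.035, 0.012, -0.01], "turn": [0, 0, 0.14], "hand": 0.087},
    {"translation": [0.035, 0.012, -0.02], "turn": [0, 0, 0.14], "hand": 0.087},
    {"translation": [0.025, 0.012, -0.02], "turn": [0, 0, 0.14], "hand": 0.087},
    {"translation": [0.01, 0.005, -0.02], "turn": [0, 0, 0.14], "hand": 0.087},
    {"translation": [0, 0, 0], "turn": [0, 0, 0], "hand": 0.087},
  ],
)

```text
time: 1.6
ee_pos: [0.5225, -0.2091, 0.2464]
eef_rot: [0.361, 0.932, -0.004, 0.001]
ft_force: [-0.6, 0.2, 0.1]
width: 0.0867
```

Request:
apply_moves(
  deltas=[
    {"translation": [-0.001, -0.01, -0.045], "turn": [0, 0, -0.02], "hand": 0.087},
    {"translation": [-0.001, -0.009, -0.045], "turn": [0, 0, 0], "hand": 0.087},
    {"translation": [0, 0, -0.035], "turn": [0, 0, 0], "hand": 0.087},
    {"translation": [0, 0, -0.015], "turn": [0, 0, 0], "hand": 0.087},
    {"translation": [0, 0, 0], "turn": [0, 0, 0], "hand": 0.087},
  ],
)

```text
time: 2.1
ee_pos: [0.5192, -0.2321, 0.1072]
eef_rot: [0.381, 0.924, -0.005, 0.003]
ft_force: [0.2, 0.3, 0.8]
width: 0.0866
```

Run:
```python
from h import *
from bench import camera,readout
t=camera("top")[:,:,::-1].copy();s=camera("side")[:,:,::-1].copy();st=readout.read_state();print(st["ee_pos"],st["eef_rot"])
cv2.imwrite("pics/m2.png",np.hstack([crop(t,305,170,80,80,5),crop(s,245,200,80,80,5)]))
```

```text
[ 0.52071716 -0.23213765  0.10950555] [ 0.38073195  0.92465708 -0.00512245  0.00512159]
```

View pics/m2.png

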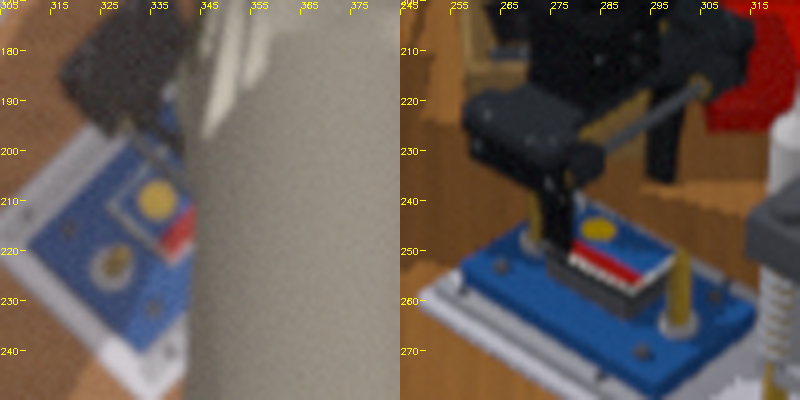

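Request:
apply_moves(
  deltas=[
    {"translation": [0, 0.004, -0.02], "turn": [0, 0, 0.015], "hand": 0.087},
    {"translation": [0, 0, -0.02], "turn": [0, 0, 0], "hand": 0.087},
    {"translation": [0, 0, -0.012], "turn": [0, 0, 0], "hand": 0.087},
    {"translation": [0, 0, 0], "turn": [0, 0, 0], "hand": 0.087},
  ],
)

```text
time: 2.6
ee_pos: [0.5261, -0.2303, 0.0656]
eef_rot: [0.375, 0.927, -0.006, 0.012]
ft_force: [0.4, 0.2, 0.1]
width: 0.087
```

Request:
apply_moves(
  deltas=[
    {"translation": [-0.0055, 0.002, -0.008], "turn": [0.02, 0.018, 0], "hand": 0.087},
    {"translation": [0, 0, -0.003], "turn": [0, 0, 0], "hand": 0.087},
  ],
)

```text
time: 2.8
ee_pos: [0.5217, -0.2288, 0.0569]
eef_rot: [0.376, 0.927, 0.0, 0.001]
ft_force: [-1.4, -0.8, -0.6]
width: 0.0871
```

Close on the badge.

Request:
apply_moves(
  deltas=[
    {"translation": [-0.001, 0, -0.002], "turn": [0, 0, 0], "hand": 0.06},
    {"translation": [0, 0, 0], "turn": [0, 0, 0], "hand": 0.045},
    {"translation": [0, 0, 0], "turn": [0, 0, 0], "hand": 0.045},
    {"translation": [0, 0, 0], "turn": [0, 0, 0], "hand": 0.045},
    {"translation": [0, 0, 0], "turn": [0, 0, 0], "hand": 0.045},
  ],
  newtons=15,
)

```text
time: 3.3
ee_pos: [0.5213, -0.2293, 0.0559]
eef_rot: [0.376, 0.927, 0.0, 0.002]
ft_force: [-0.2, 0.5, 0.0]
width: 0.0552
```

Request:
apply_moves(
  deltas=[
    {"translation": [0, 0, 0], "turn": [0, 0, 0], "hand": 0.045},
    {"translation": [0, 0, 0], "turn": [0, 0, 0], "hand": 0.045},
    {"translation": [0, 0, 0.01], "turn": [0, 0, 0], "hand": 0.045},
    {"translation": [0, 0, 0.02], "turn": [0, 0, 0], "hand": 0.045},
    {"translation": [0, 0, 0.03], "turn": [0, 0, 0], "hand": 0.045},
  ],
)

```text
time: 3.8
ee_pos: [0.5188, -0.2281, 0.115]
eef_rot: [0.376, 0.927, 0.001, -0.002]
ft_force: [1.4, -1.0, 0.7]
width: 0.0537
```

Request:
apply_moves(
  deltas=[
    {"translation": [0, 0, 0.035], "turn": [0, 0, 0], "hand": 0.045},
    {"translation": [0, 0, 0.035], "turn": [0, 0, 0], "hand": 0.045},
    {"translation": [0, 0, 0.03], "turn": [0, 0, 0], "hand": 0.045},
    {"translation": [0, 0, 0], "turn": [0, 0, 0], "hand": 0.045},
  ],
)

```text
time: 4.2
ee_pos: [0.5199, -0.2277, 0.2259]
eef_rot: [0.375, 0.927, 0.001, 0.002]
ft_force: [0.9, 0.3, -0.2]
width: 0.054
```

Run:
```python
from h import *
from bench import camera,readout
t=camera("top")[:,:,::-1].copy();s=camera("side")[:,:,::-1].copy();st=readout.read_state();print(st["ee_pos"],st["eef_rot"],st["width"])
cv2.imwrite("pics/m3.png",np.hstack([t[130:290,190:390].repeat(2,0).repeat(2,1),crop(s,240,180,100,80,4)]))
```

```text
[ 0.51844692 -0.22735469  0.22192543] [ 3.75093549e-01  9.26986207e-01  7.11733791e-04 -9.46086804e-04] 0.05373404004788898
```

View pics/m3.png

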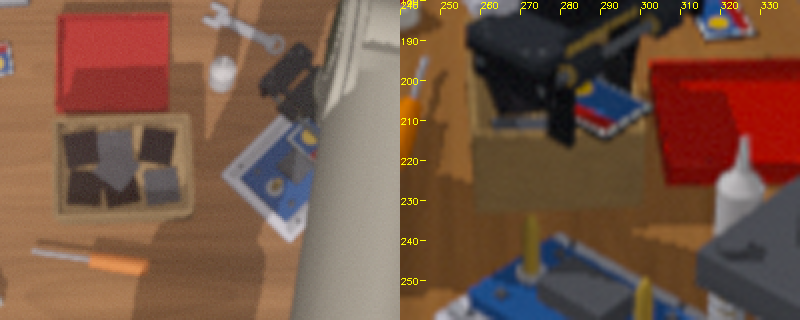

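Request:
apply_moves(
  deltas=[
    {"translation": [0.01, 0.018, 0.01], "turn": [0, 0, 0.06], "hand": 0.045},
    {"translation": [0.018, 0.033, 0.005], "turn": [0, 0, 0.09], "hand": 0.045},
    {"translation": [0.02, 0.036, 0], "turn": [0, 0, 0.09], "hand": 0.045},
    {"translation": [0.02, 0.036, 0], "turn": [0, 0, 0.09], "hand": 0.045},
    {"translation": [0.02, 0.036, 0], "turn": [0, 0, 0.09], "hand": 0.045},
  ],
)

```text
time: 4.8
ee_pos: [0.6048, -0.0666, 0.2339]
eef_rot: [0.168, 0.986, -0.001, -0.005]
ft_force: [0.3, -0.1, -0.3]
width: 0.0538
```

Request:
apply_moves(
  deltas=[
    {"translation": [0.02, 0.036, 0], "turn": [0, 0, 0.09], "hand": 0.045},
    {"translation": [0.018, 0.034, 0], "turn": [0, 0, 0.09], "hand": 0.045},
    {"translation": [0.012, 0.02, 0], "turn": [0, 0, 0.06], "hand": 0.045},
    {"translation": [0.005, 0.01, 0], "turn": [0, 0, 0.03], "hand": 0.045},
    {"translation": [0, 0, 0], "turn": [0, 0, 0], "hand": 0.045},
  ],
)

```text
time: 5.3
ee_pos: [0.66, 0.0505, 0.2294]
eef_rot: [0.018, 1.0, 0.001, -0.009]
ft_force: [0.3, -0.3, 0.8]
width: 0.0537
```

Request:
apply_moves(
  deltas=[
    {"translation": [0.01, 0.006, -0.04], "turn": [0, -0.018, 0], "hand": 0.045},
    {"translation": [0.01, 0.006, -0.045], "turn": [0, 0, 0], "hand": 0.045},
    {"translation": [0, 0, -0.045], "turn": [0, 0, 0], "hand": 0.045},
    {"translation": [0, 0, -0.02], "turn": [0, 0, 0], "hand": 0.045},
    {"translation": [0, 0, 0], "turn": [0, 0, 0], "hand": 0.045},
  ],
)

```text
time: 5.8
ee_pos: [0.6787, 0.0558, 0.075]
eef_rot: [0.023, 1.0, -0.0, 0.001]
ft_force: [-0.3, 0.7, 0.0]
width: 0.0538
```

Request:
apply_moves(
  deltas=[
    {"translation": [0.001, 0.005, -0.025], "turn": [0, 0, 0], "hand": 0.045},
    {"translation": [0, 0, -0.018], "turn": [0, 0, 0], "hand": 0.045},
    {"translation": [0, 0, -0.006], "turn": [0, 0, 0], "hand": 0.045},
    {"translation": [0, 0, 0], "turn": [0, 0, 0], "hand": 0.045},
  ],
)

```text
time: 6.2
ee_pos: [0.681, 0.0561, 0.0285]
eef_rot: [0.027, 1.0, -0.001, 0.002]
ft_force: [-0.8, -1.2, 0.5]
width: 0.0537
```

Request:
apply_moves(
  deltas=[
    {"translation": [0, 0, -0.005], "turn": [0, 0, 0], "hand": 0.045},
    {"translation": [0, 0, -0.003], "turn": [0, 0, 0], "hand": 0.045},
    {"translation": [0, 0, 0], "turn": [0, 0, 0], "hand": 0.045},
  ],
)

```text
time: 6.5
ee_pos: [0.6827, 0.0555, 0.0231]
eef_rot: [0.027, 1.0, -0.001, 0.004]
ft_force: [-0.3, -0.6, -0.4]
width: 0.0536
```

Request:
apply_moves(
  deltas=[
    {"translation": [0, 0, -0.002], "turn": [0, 0, 0], "hand": 0.045},
    {"translation": [0, 0, 0], "turn": [0, 0, 0], "hand": 0.06},
    {"translation": [0, 0, 0], "turn": [0, 0, 0], "hand": 0.07},
    {"translation": [0, 0, 0], "turn": [0, 0, 0], "hand": 0.08},
    {"translation": [0, 0, 0], "turn": [0, 0, 0], "hand": 0.08},
  ],
  newtons=5,
)

```text
time: 7.0
ee_pos: [0.6835, 0.0558, 0.0224]
eef_rot: [0.027, 1.0, -0.001, 0.005]
ft_force: [-0.0, -0.1, -0.5]
width: 0.0756
```

Request:
apply_moves(
  deltas=[
    {"translation": [0, 0, 0.02], "turn": [0, 0, 0], "hand": 0.08},
    {"translation": [0, 0, 0.04], "turn": [0, 0, 0], "hand": 0.08},
    {"translation": [0, 0, 0.045], "turn": [0, 0, 0], "hand": 0.08},
    {"translation": [0, 0, 0.045], "turn": [0, 0, 0], "hand": 0.08},
    {"translation": [0, 0, 0.04], "turn": [0, 0, 0], "hand": 0.08},
  ],
)

```text
time: 7.5
ee_pos: [0.6783, 0.055, 0.2112]
eef_rot: [0.026, 1.0, -0.002, -0.001]
ft_force: [1.0, 0.0, 0.1]
width: 0.08
```

Request:
apply_moves(
  deltas=[
    {"translation": [-0.014, 0.022, 0], "turn": [0, 0, 0.03], "hand": 0.08},
    {"translation": [-0.024, 0.037, 0], "turn": [0, 0, 0.05], "hand": 0.08},
    {"translation": [-0.026, 0.039, 0], "turn": [0, 0, 0.05], "hand": 0.08},
    {"translation": [-0.026, 0.039, 0], "turn": [0, 0, 0.05], "hand": 0.08},
    {"translation": [-0.026, 0.039, 0], "turn": [0, 0, 0.05], "hand": 0.08},
  ],
)

```text
time: 8.0
ee_pos: [0.5648, 0.2287, 0.2198]
eef_rot: [-0.085, 0.996, -0.002, 0.006]
ft_force: [0.9, 1.1, -0.0]
width: 0.0802
```

Request:
apply_moves(
  deltas=[
    {"translation": [-0.024, 0.037, 0], "turn": [0, 0, 0.05], "hand": 0.08},
    {"translation": [-0.02, 0.032, 0], "turn": [0, 0, 0.05], "hand": 0.08},
    {"translation": [-0.012, 0.02, 0], "turn": [0, 0, 0.02], "hand": 0.07},
    {"translation": [0, 0, 0], "turn": [0, 0, 0], "hand": 0.06},
    {"translation": [0, 0, 0], "turn": [0, 0, 0], "hand": 0.06},
  ],
)

```text
time: 8.5
ee_pos: [0.5, 0.3281, 0.2216]
eef_rot: [-0.154, 0.988, -0.0, 0.008]
ft_force: [0.4, 0.0, 0.1]
width: 0.0647
```

Run:
```python
from h import *
from bench import camera,readout
t=camera("top")[:,:,::-1].copy();s=camera("side")[:,:,::-1].copy();st=readout.read_state();print(st["ee_pos"],st["eef_rot"],st["width"])
cv2.imwrite("pics/m4.png",np.vstack([np.hstack([crop(t,205,130,80,60,5),crop(t,120,188,80,60,5)]),np.hstack([crop(s,290,180,80,60,5),crop(s,235,145,80,60,5)])]))
```

```text
[0.50046831 0.32752836 0.22158945] [-1.53234173e-01  9.88161657e-01 -3.22927130e-04  7.46477771e-03] 0.061537261567195904
```

View pics/m4.png

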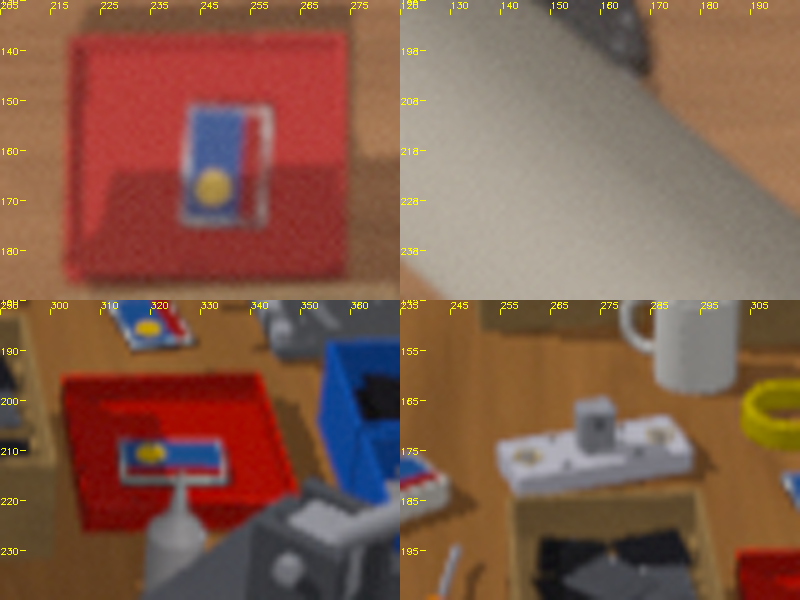

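Request:
apply_moves(
  deltas=[
    {"translation": [-0.001, 0.002, -0.035], "turn": [0, 0.012, -0.005], "hand": 0.065},
    {"translation": [-0.001, 0.002, -0.04], "turn": [0, 0, 0], "hand": 0.065},
    {"translation": [0, 0, -0.04], "turn": [0, 0, 0], "hand": 0.065},
    {"translation": [0, 0, -0.02], "turn": [0, 0, 0], "hand": 0.065},
    {"translation": [0, 0, 0], "turn": [0, 0, 0], "hand": 0.065},
  ],
)

```text
time: 9.1
ee_pos: [0.5043, 0.3245, 0.0826]
eef_rot: [-0.144, 0.99, -0.0, 0.003]
ft_force: [-0.3, 0.2, 0.6]
width: 0.0646
```

Request:
apply_moves(
  deltas=[
    {"translation": [-0.006, 0.0075, -0.015], "turn": [0, 0.006, 0.008], "hand": 0.065},
    {"translation": [0, 0, -0.012], "turn": [0, 0, 0], "hand": 0.065},
    {"translation": [0, 0, 0], "turn": [0, 0, 0], "hand": 0.065},
  ],
)

```text
time: 9.4
ee_pos: [0.5002, 0.3314, 0.0556]
eef_rot: [-0.146, 0.989, 0.0, 0.001]
ft_force: [-0.3, -0.0, 0.2]
width: 0.0647
```

Request:
apply_moves(
  deltas=[
    {"translation": [-0.002, 0.001, -0.01], "turn": [0, 0, 0.005], "hand": 0.065},
    {"translation": [0, 0, -0.006], "turn": [0, 0, 0], "hand": 0.065},
    {"translation": [0, 0, 0], "turn": [0, 0, 0], "hand": 0.065},
  ],
)

```text
time: 9.7
ee_pos: [0.4989, 0.3332, 0.0397]
eef_rot: [-0.149, 0.989, 0.001, 0.002]
ft_force: [-0.4, -0.3, 0.2]
width: 0.0647
```

Run:
```python
from h import *
from bench import camera,readout
s=camera("side")[:,:,::-1].copy();t=camera("top")[:,:,::-1].copy();st=readout.read_state();print(st["ee_pos"],st["eef_rot"],st["width"])
p=np.array(st["ee_pos"]);print(proj("side",[p,p+[0,0,-.014]]))
cv2.imwrite("pics/m5.png",crop(s,230,140,80,60,8))
```

```text
[0.49904383 0.33341286 0.04040783] [-0.14886252  0.98885437  0.00101149  0.00244063] 0.06486188508604797
[[274.20814547 169.79232959]
 [274.20088246 172.66807431]]
```

View pics/m5.png

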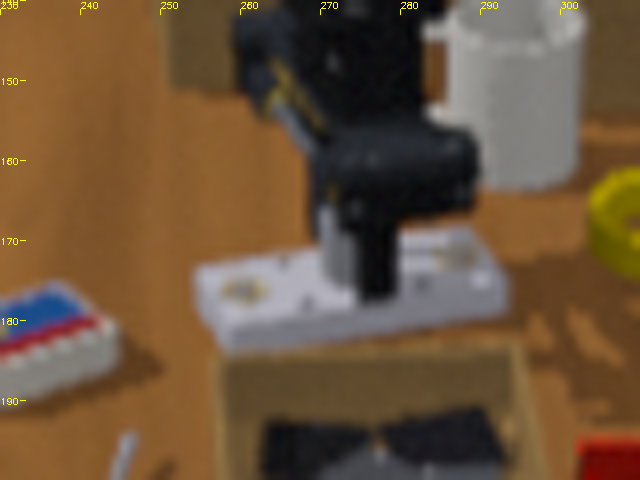

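Request:
apply_moves(
  deltas=[
    {"translation": [0, 0, 0], "turn": [0, 0, 0], "hand": 0.04},
    {"translation": [0, 0, 0], "turn": [0, 0, 0], "hand": 0.02},
    {"translation": [0, 0, 0], "turn": [0, 0, 0], "hand": 0.01},
    {"translation": [0, 0, 0], "turn": [0, 0, 0], "hand": 0.01},
    {"translation": [0, 0, 0], "turn": [0, 0, 0], "hand": 0.01},
  ],
  newtons=45,
)

```text
time: 10.3
ee_pos: [0.4998, 0.3337, 0.0417]
eef_rot: [-0.149, 0.989, 0.001, 0.003]
ft_force: [-0.3, -0.6, -0.0]
width: 0.0331
```

Request:
apply_moves(
  deltas=[
    {"translation": [0, 0, 0], "turn": [0, 0, 0], "hand": 0.01},
    {"translation": [0, 0, 0], "turn": [0, 0, 0], "hand": 0.01},
    {"translation": [0, 0, 0], "turn": [0, 0, 0], "hand": 0.01},
  ],
)

```text
time: 10.6
ee_pos: [0.4996, 0.3343, 0.0419]
eef_rot: [-0.149, 0.989, 0.002, 0.003]
ft_force: [0.4, 0.4, -0.3]
width: 0.0239
```

Request:
apply_moves(
  deltas=[
    {"translation": [0, 0, 0.01], "turn": [0, 0, 0], "hand": 0.01},
    {"translation": [0, 0, 0.025], "turn": [0, 0, 0], "hand": 0.01},
    {"translation": [0, 0, 0.04], "turn": [0, 0, 0], "hand": 0.01},
    {"translation": [0, 0, 0.045], "turn": [0, 0, 0], "hand": 0.01},
    {"translation": [0, 0, 0.045], "turn": [0, 0, 0], "hand": 0.01},
  ],
)

```text
time: 11.1
ee_pos: [0.4942, 0.329, 0.2049]
eef_rot: [-0.149, 0.989, -0.002, -0.005]
ft_force: [1.8, 0.1, -4.5]
width: 0.0233
```

Request:
apply_moves(
  deltas=[
    {"translation": [0, 0, 0.03], "turn": [0, 0, 0], "hand": 0.01},
    {"translation": [0, 0, 0.015], "turn": [0, 0, 0], "hand": 0.01},
    {"translation": [0, 0, 0], "turn": [0, 0, 0], "hand": 0.01},
  ],
)

```text
time: 11.4
ee_pos: [0.4945, 0.3302, 0.2593]
eef_rot: [-0.15, 0.989, -0.001, -0.001]
ft_force: [0.7, 0.1, -5.3]
width: 0.0235
```

Request:
apply_moves(
  deltas=[
    {"translation": [0, -0.015, 0], "turn": [0, 0, -0.03], "hand": 0.01},
    {"translation": [0.002, -0.03, 0], "turn": [0, 0, -0.06], "hand": 0.01},
    {"translation": [0.002, -0.038, 0], "turn": [0, 0, -0.075], "hand": 0.01},
    {"translation": [0.002, -0.038, 0], "turn": [0, 0, -0.075], "hand": 0.01},
    {"translation": [0.002, -0.038, 0], "turn": [0, 0, -0.075], "hand": 0.01},
  ],
)

```text
time: 11.9
ee_pos: [0.4968, 0.1711, 0.2541]
eef_rot: [0.007, 1.0, 0.001, -0.005]
ft_force: [1.1, -0.6, -3.8]
width: 0.0238
```

Request:
apply_moves(
  deltas=[
    {"translation": [0.002, -0.038, 0], "turn": [0, 0, -0.075], "hand": 0.01},
    {"translation": [0.002, -0.038, 0], "turn": [0, 0, -0.075], "hand": 0.01},
    {"translation": [0.002, -0.038, 0], "turn": [0, 0, -0.075], "hand": 0.01},
    {"translation": [0.002, -0.038, 0], "turn": [0, 0, -0.075], "hand": 0.01},
    {"translation": [0.002, -0.038, 0], "turn": [0, 0, -0.075], "hand": 0.01},
  ],
)

```text
time: 12.4
ee_pos: [0.5018, -0.0281, 0.2478]
eef_rot: [0.201, 0.98, 0.001, -0.01]
ft_force: [1.3, -1.0, -4.0]
width: 0.0236
```

Request:
apply_moves(
  deltas=[
    {"translation": [0.003, -0.038, 0.003], "turn": [-0.005, -0.01, -0.07], "hand": 0.01},
    {"translation": [0.003, -0.038, 0.003], "turn": [0, 0, -0.07], "hand": 0.01},
    {"translation": [0.003, -0.036, 0], "turn": [0, 0, -0.065], "hand": 0.01},
    {"translation": [0.003, -0.03, 0], "turn": [0, 0, -0.06], "hand": 0.01},
    {"translation": [0.002, -0.02, 0], "turn": [0, 0, -0.04], "hand": 0.01},
  ],
)

```text
time: 12.9
ee_pos: [0.5109, -0.2001, 0.2477]
eef_rot: [0.357, 0.934, -0.001, -0.009]
ft_force: [-0.8, 0.2, -4.2]
width: 0.0241
```

Request:
apply_moves(
  deltas=[
    {"translation": [0, 0, 0], "turn": [0, 0, 0], "hand": 0.01},
    {"translation": [0, 0, 0], "turn": [0, 0, 0], "hand": 0.01},
  ],
)

```text
time: 13.1
ee_pos: [0.5104, -0.2026, 0.2459]
eef_rot: [0.359, 0.933, -0.0, -0.01]
ft_force: [0.3, 1.3, -4.0]
width: 0.0235
```

Request:
apply_moves(
  deltas=[
    {"translation": [0.005, -0.015, -0.01], "turn": [-0.007, -0.018, -0.03], "hand": 0.01},
    {"translation": [0.004, -0.011, -0.015], "turn": [0, 0, -0.02], "hand": 0.01},
    {"translation": [0, 0, -0.015], "turn": [0, 0, 0], "hand": 0.01},
    {"translation": [0, 0, 0], "turn": [0, 0, 0], "hand": 0.01},
    {"translation": [0, 0, 0], "turn": [0, 0, 0], "hand": 0.01},
  ],
)

```text
time: 13.6
ee_pos: [0.521, -0.2238, 0.2029]
eef_rot: [0.379, 0.925, 0.001, -0.002]
ft_force: [-0.6, 0.1, -3.7]
width: 0.0237
```

Run:
```python
from h import *
from bench import camera,readout
t=camera("top")[:,:,::-1].copy();s=camera("side")[:,:,::-1].copy();st=readout.read_state();print(st["ee_pos"],st["eef_rot"],st["width"])
cv2.imwrite("pics/m6.png",np.hstack([crop(t,300,170,80,100,5),crop(s,245,190,80,100,5)]))
```

```text
[ 0.52103924 -0.22384873  0.20324504] [ 3.79176537e-01  9.25322094e-01  8.67644164e-04 -1.85006516e-03] 0.023924966475998375
```

View pics/m6.png

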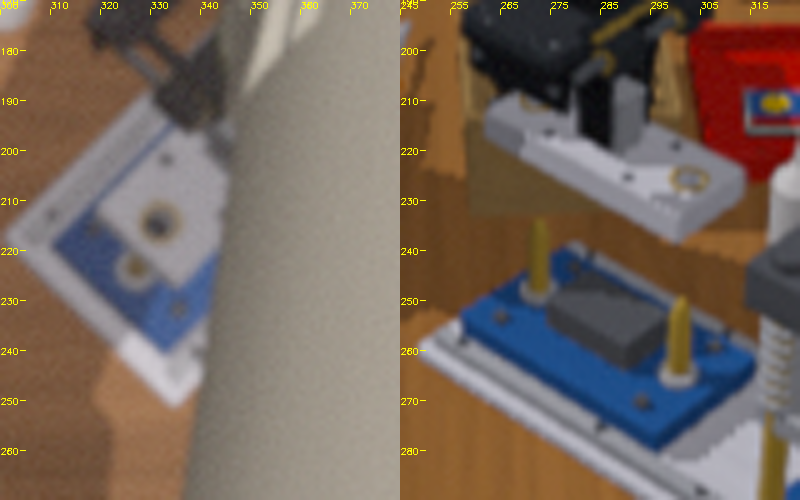

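```bash
cat > fit.py <<'E'
from h import *
def blockfit(obs,z=None,p0=(.52,-.225,.16,-.78)):
    def f(p):
        c,s=np.cos(p[3]),np.sin(p[3]); R=np.array([[c,-s,0],[s,c,0],[0,0,1]])
        return np.concatenate([proj(v,R@np.array(m)+p[:3])[0]-u for v,m,u in obs])
    r=least_squares(f,p0,loss="soft_l1"); return np.round(r.x,4),np.round(f(r.x),1)
E
python3 - <<'E'
from fit import *
print(blockfit([("top",(-.06,0,.02),(332,214.2)),("top",(-.078,.031,.02),(319.4,211.6)),("top",(-.078,-.031,.02),(336,227.4)),
("side",(.06,0,.02),(303,226)),("side",(-.06,0,.02),(272,210.6)),("side",(.078,.031,.02),(314,224)),("side",(.078,-.031,.02),(300,232.6)),("side",(.078,-.031,0),(300.5,238.3))]))
from scipy.spatial.transform import Rotation as R
print(R.from_quat([ 3.79176537e-01,9.25322094e-01,8.67644164e-04,-1.85006516e-03]).as_matrix().round(4))
E
```

```text
(array([ 0.5197, -0.2255,  0.161 , -0.7836]), array([ 0.2,  0.6, -0. , -0. , -0.1,  0. , -0.4, -0.2,  1. , -0.3, -0. ,
       -0.2,  0.5,  0.4, -0.2,  0.1]))
[[-7.124e-01  7.017e-01 -2.800e-03]
 [ 7.017e-01  7.124e-01  3.000e-03]
 [ 4.100e-03  2.000e-04 -1.000e+00]]
```

Request:
apply_moves(
  deltas=[
    {"translation": [0, -0.002, -0.01], "turn": [0, 0, 0], "hand": 0.01},
    {"translation": [0, -0.002, -0.015], "turn": [0, 0, 0], "hand": 0.01},
    {"translation": [0, 0, -0.01], "turn": [0, 0, 0], "hand": 0.01},
    {"translation": [0, 0, 0], "turn": [0, 0, 0], "hand": 0.01},
    {"translation": [0, 0, 0], "turn": [0, 0, 0], "hand": 0.01},
  ],
)

```text
time: 14.2
ee_pos: [0.5212, -0.2278, 0.1658]
eef_rot: [0.379, 0.925, 0.001, -0.001]
ft_force: [0.3, 0.3, -4.4]
width: 0.0236
```

Request:
apply_moves(
  deltas=[
    {"translation": [-0.0005, 0, -0.008], "turn": [0, 0, 0], "hand": 0.01},
    {"translation": [0, 0, -0.006], "turn": [0, 0, 0], "hand": 0.01},
    {"translation": [0, 0, 0], "turn": [0, 0, 0], "hand": 0.01},
    {"translation": [0, 0, 0], "turn": [0, 0, 0], "hand": 0.01},
    {"translation": [0, 0, 0], "turn": [0, 0, 0], "hand": 0.01},
  ],
)

```text
time: 14.7
ee_pos: [0.521, -0.2278, 0.1511]
eef_rot: [0.379, 0.925, 0.001, -0.001]
ft_force: [-0.9, 0.2, -3.7]
width: 0.0236
```

Run:
```python
from h import *
from bench import camera,readout
t=camera("top")[:,:,::-1].copy();s=camera("side")[:,:,::-1].copy();st=readout.read_state();print(st["ee_pos"],st["eef_rot"],st["width"])
cv2.imwrite("pics/m7.png",np.hstack([crop(t,305,190,50,60,8),crop(s,255,215,65,60,6) if 0 else cv2.resize(crop(s,255,220,50,60,8),(400,480))]))
```

```text
[ 0.52109823 -0.22790814  0.15130297] [ 3.78794298e-01  9.25480180e-01  7.79773273e-04 -8.41240418e-04] 0.023484267167769093
```

View pics/m7.png

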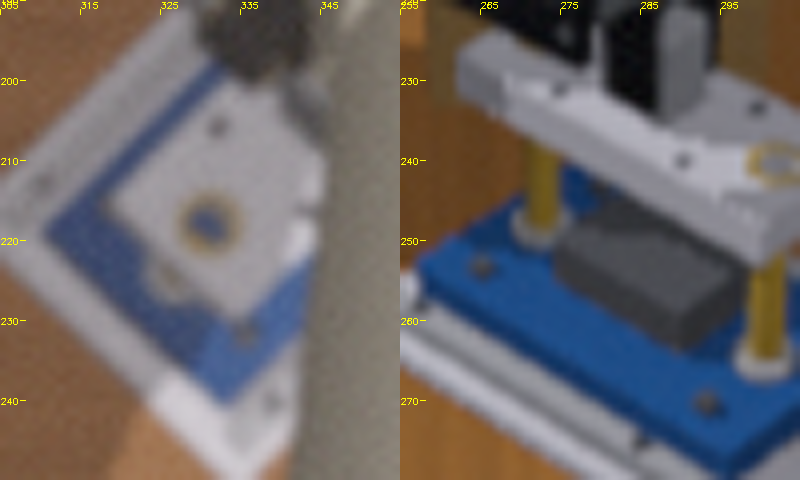

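Run:
```python
from fit import *
print(blockfit([("top",(-.06,0,.02),(331.25,217.9)),("top",(-.078,.031,.02),(318.1,216)),("top",(-.078,-.031,.02),(335.4,229.7)),
("side",(.06,0,.02),(302,240.4)),("side",(.078,-.031,.02),(300,247.2)),("side",(.078,-.031,0),(300.5,253)),("side",(-.078,-.031,.02),(267.5,230.5))],p0=(.52,-.227,.11,-.78)))
c,s=np.cos(-.783),np.sin(-.783); C=np.array([.5197,-.2295,.109])
for x in(-.06,.06):
    print("pred bore top",[proj(v,C+[c*x,s*x,.02]).round(1) for v in("top","side")],"tip",proj("top",np.array([.5193,-.2292,.092])+[c*x,s*x,0]).round(1))
```

```text
(array([ 0.5207, -0.2284,  0.1073, -0.7639]), array([-0.2,  0.4,  0.7, -0.6, -0.5,  0.5,  0.6,  0.2,  0.8,  0.7,  0.1,
        0.2, -5.3, -3.4]))
pred bore top [array([[331.2, 218.3]]), array([[273. , 224.6]])] tip [[329.5 220.6]]
pred bore top [array([[359.6, 189.2]]), array([[302.1, 240.6]])] tip [[357.2 192.4]]
```

Run:
```python
from bench import readout, order
import numpy as np
s=readout.read_state();print(s["time"],np.round(s["ee_pos"],4),np.round(s["joint_vel"],3),s["ft_force"],s["width"])
print(order.close_job())
```

```text
14.8 [ 0.5211 -0.2279  0.1513] [-0.001 -0.001 -0.001 -0.001 -0.     0.     0.   ] [ 0.12320706  0.43846493 -5.07157612] 0.023484267167769093
the job is handed in; nothing more can be done
None
```

I laid the jammed badge in the red tray and lifted the forming block by its spigot. I carried it over the carton and handed the job in at 14.8 s, with the block hovering over the two guide posts.

- **Badge:** a picture after release shows it flat near the middle of the tray. I let go with the fingertips about 4 mm above the tray floor, so it fell roughly 15 mm. That should stay well under the speed limit.
- **Block position:** at the last check both visible bores were within about half a pixel (about 1 mm) of where they should appear. The underside was about 15–17 mm above the post tips. The block was level to within 0.005 rad, the arm was still, and the wrist carried only the block's 5 N.
- **Disagreement:** the fit to the last picture gave a yaw 0.02 rad (about 1°) off the previous fit. One block corner was misread there by about 6 pixels, so I relied on the bores and the earlier fit instead.
- **Not checked directly:** the arm hid one bore from the top camera and the block hid the post tips. Their centring comes from the measured poses, good to about 1–2 mm against the 6 mm allowed. I did not take a last full picture of the objects to be left alone, but no unexpected force showed at the end of any move.

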